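# Close up the paint case

### The job

Pack up the paint case: slide its tray fully home, then swing the lid down and press its front edge until the catch clicks, so that the lid stays fully shut. Press firmly but not brutally, do not force the lid down on the tray, and leave everything else on the bench where it is.

Things in the scene. Friction and masses are not known exactly. Their poses are not given: they have to be found in the camera images.
- case: The paint case: open box-shaped base of black plastic, 140 mm deep (x) by 200 mm wide (y) by 50 mm high, fixed to the table. Origin at the centre of its underside; its x axis points from its front (the side nearest the robot) to its back, where the lid is hinged; z up.
- tray (a joint): Slide of the grey tray (120 mm deep, 184 mm wide, 28 mm high, full of tubes and pots) that lies on top of the case's base, its underside 50 mm above the table. Metres that it sticks out towards the case's front (-x of the case); 0 is fully home against its stop, 80 mm the most. It slides with about 2 N of friction and stays where left.
- tray_front (a point): Centre of the tray's front face, half-way up the 28 mm high wall (64 mm above the table). Same axes as the case. With the tray home it lies 60 mm in front of the case's centre, 10 mm behind the case's front wall.
- lid (a joint): Hinge of the lid, rad: 0 shut, 1.6 the most open. A stiff hinge holds it at any angle (1 to 4 N at the free edge move it). In the last 0.07 rad a sprung ball catch at the case's front resists: about 10 to 15 N down near the middle of the lid's front edge click it past; it then stays shut at 0 to 0.02. Short of the click it stands at 0.04 or more.
- lid_hinge (a point): Middle of the lid's hinge line, along the case's y: 70 mm behind the case's centre, 50 mm above the table. The lid is an aluminium-coloured shell, 140 mm from hinge to free edge, 200 mm wide, 36 mm high, 4 mm walls; its flat outer face is 36 mm from the plane of its rim, which holds the hinge. It cannot shut while the tray sticks out.
- lid_edge (a point): Middle of the lid's free edge, on its outer (top) face. Shut, it lies 70 mm in front of the case's centre and 86 mm above the table, the face level. It turns with the lid: x along the face towards the hinge, z out of the face. A steel tongue, 40 mm wide, stands 10 mm in front of the lid here and hangs 27 mm below its rim. Over 60 N would bend the lid.
- paint_jar: Bystander: glass paint jar with black cap, 48 mm wide, 60 mm high, left of the case. Origin at its underside.
- brush: Bystander: paint brush 170 mm long, lying right of the case. Origin at its underside.
- bottle_a: Bystander: white plastic bottle, 56 mm wide, 150 mm high, behind the case. Origin at its underside.
- bottle_b: Bystander: white bottle, 48 mm wide, 120 mm high, behind the case. Origin at its underside.
- water_cup: Bystander: white cup, 76 mm wide, 90 mm high, behind the case to the right. Origin at its underside.
- paper_roll: Bystander: upright roll of paper towel, 110 mm wide, 220 mm high, at the right. Origin at its underside.
- sneaker: Bystander: grey and white sneaker, 280 mm long, 110 mm high, at the left. Origin at its underside.
- palette: Bystander: shallow white palette, 140 by 200 by 16 mm, front right. Origin at its underside.
- scissors: Bystander: scissors, 180 mm long, lying at the right. Origin at its underside.

How it is judged:
By the outcome, as a careful person would: the job done as asked, in the order asked, and still so for the second after the job is handed in, with the robot touching nothing.
It also fails if it takes over 50 s, if anything falls off the work surface, if the arm or the gripper's body presses on something with over 40 N, if the wrist force passes 120 N, or if a joint passes its speed limit or range.

### The arm

A 6-joint arm with a two-finger parallel gripper is mounted at the origin on the work surface. World frame = base frame: x ahead of the robot, y to its left, z up, the work surface at z = 0. Lengths are in m, angles in rad, forces in N, time in s.
With the tool pointing down it reaches from about 0.3 to 0.775 m from the base axis. Payload 14.6 kg.
Tool frame: the origin (TCP) lies midway between the tips of the shut fingers; the grasp point (between the pads) lies 19 mm behind it; z points along the fingers, y is the line along which they close (so a half turn about z gives the same grasp; the last joint's range is limited). The gripper opens to 94 mm and grips with 3 to 60 N. Pads are 16 mm wide; open, the fingers measure 119 mm over their backs; the gripper's body (75 mm by 177 mm) begins 78 mm behind the grasp point.
Start: joints at [-1.379, 0.3, 1.521, -0, 1.321, -0.067], TCP at [0.141, -0.532, 0.205] pointing down, gripper open.
Joint ranges: [-3.03, 3.03], [-0.79, 2.21], [0.23, 2.52], [-1.04, 4.18], [0, 3.07], [-2.55, 2.55]. Speed limits (rad/s): [2.22, 2.22, 2.57, 3.14, 3.14, 3.14].

### API

Orientations are given as [roll, pitch, yaw] about the fixed x, y, z axes, in that order (R = Rz(yaw) Ry(pitch) Rx(roll)).
In Python, from station import telemetry, optics, ctrl gives the robot as it stands.
- The arm moves only by the tool carry_out, never from a script. Its argument "plan" is a list that holds one entry, the list of rows, each a list of 7 numbers: the shift along the tool's x, y, z in mm, then the turn, a rotation vector about the tool's x, y, z in rad, then the finger opening in mm, from 0 to 94. A call has 1 to 20 rows; each row shifts and turns the commanded pose from where the row before left it, along the tool's axes as they then stand; what a row does not reach is not made up. A row lasts 1/12 s, in which the tool goes at most 41.7 mm and 7.16 degrees, less where a joint would pass 70% of its speed; a pose out of reach is approached as far as the arm can. A call with a gripper value outside its range is refused whole. The fingers move at their own pace and stop on an object; "squeeze" is the grip in N (left out, the last holds). Time passes only in rows, so rows that do not move let the fingers close. It gives the time, the measured TCP pose, the force, the opening and the grip force at its end, in the units of the state.
- telemetry.get_obs(): the state, without advancing time (a new reading comes with each control period).
- optics.camera(name): name is "side" or "top"; returns a dict with "pixels" (384x512x3 uint8, red, green, blue), "intrinsics" (3x3 intrinsics, pixels), "origin" and "rotation" of the camera in the world. Camera axes: x right, y down, z forward; pixel columns grow to the right and rows downward; lengths in m; the calibration is good to about 2 mm. A picture is of the moment at which its call begins. There is no depth.
- ctrl.hand_in(): hands the job in; it is judged then, once.
The state is a dict: "time_s": time; "qpos": joint angles; "joint_vel": joint speeds; "tau": joint torques, N m; "ee_pos": TCP position; "eef_rot": TCP orientation; "force": force on the tool from outside, world axes, zero at the start; "moment": the same for the moment, N m; "grip_width": finger opening in m; "grip_force": force on a finger pad.
Only numpy, scipy, OpenCV 4.12 (cv2) and the standard library are available. Lean on these libraries where they do the work, as an engineer would, in place of code of your own. Each camera call takes 0.05 s, during which the arm holds its last target. There are 200 camera calls.

## Working session

There is one attempt and no reset: what is moved stays moved. The work goes in short steps, Python scripts to look and compute and a tool call to move; the robot and the scene stay as the last step left them, time stands still between calls to the robot, and variables do not carry over. Pictures are saved under pics/ and viewed, at most 10 in all, crops included, and the job is handed in when it is done.

Besides the shell and the picture viewer there is one more tool, called as name(argument=value, ...), one argument or row to a line, values as JSON. carry_out: Moves the arm, as the interface text tells. Its arguments: {"type":"object","properties":{"plan":{"type":"array","items":{"type":"array","items":{"type":"array","items":{"type":"number"}}}},"squeeze":{"type":"number"}},"required":["plan"]}

```bash
mkdir -p pics; ls; python3 - <<'E'
from station import telemetry, optics, ctrl
import cv2,numpy as np
for n in("top","side"):
    c=optics.camera(n); cv2.imwrite(f"pics/{n}0.png",cv2.resize(c["pixels"][:,:,::-1],(768,576)))
    print(n,c["intrinsics"],c["origin"],c["rotation"])
print(telemetry.get_obs())
E
```

```text
pics
top [[422.82657923   0.         257.25195776]
 [  0.         422.82657923 187.20746836]
 [  0.           0.           1.        ]] [ 0.31180117 -0.01076091  1.54638935] [-2.99169977  0.0189353  -1.59947992]
side [[349.67625448   0.         251.8659292 ]
 [  0.         349.67625448 186.70129741]
 [  0.           0.           1.        ]] [0.32479271 0.71756216 0.99767999] [-2.47296411 -0.00780069 -2.86018087]
{'time_s': 0.1, 'qpos': array([-1.37860651e+00,  3.00427193e-01,  1.52150751e+00, -1.69747866e-05,
        1.32071429e+00, -6.66152262e-02]), 'joint_vel': array([ 9.47098662e-04, -5.82249049e-05, -4.41856434e-04, -5.08386294e-04,
        3.47225125e-04, -2.06382937e-03]), 'tau': array([ 1.67906546e-03, -5.32642472e+01, -3.53282690e+01,  7.09686032e-02,
        2.35025020e-02, -6.04702609e-05]), 'ee_pos': array([ 0.14069871, -0.53145526,  0.20494154]), 'eef_rot': array([-3.14053756e+00, -5.39103432e-05,  2.58809229e-01]), 'force': array([ 0.23417411,  0.21988623, -0.43149254]), 'moment': array([-0.01637693, -0.06440687, -0.00740109]), 'grip_force': 0.0, 'grip_width': 0.09360737334529344}
```

View pics/top0.png

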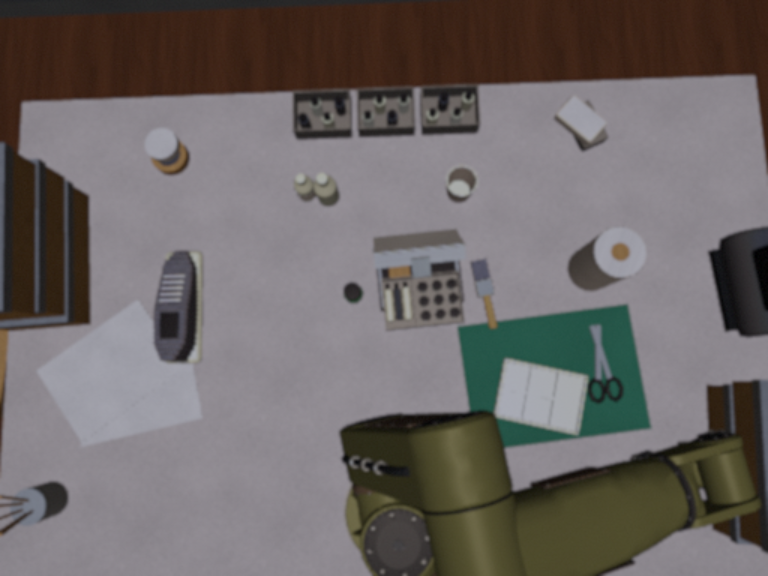

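View pics/side0.png

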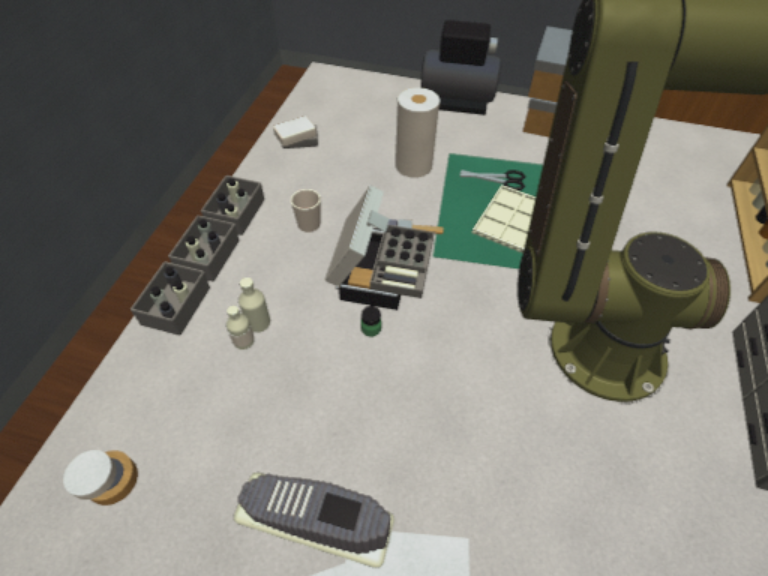

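The top view shows the tray front at about (425,327), the lid standing up at (420,245), and the jar at (352,292). In the side view the lid stands at (360,235) and the tray sticks out to about (415,260). I'll take closer crops.

```bash
cat > h.py <<'E'
import cv2,numpy as np
from scipy.spatial.transform import Rotation as R
from station import telemetry, optics, ctrl
def cam(n):
    c=optics.camera(n); return c["pixels"][:,:,::-1].copy(),np.array(c["intrinsics"]),np.array(c["origin"]),R.from_euler("xyz",c["rotation"]).as_matrix()
def onz(c,u,v,z):
    _,K,o,M=c; d=M@np.linalg.solve(K,[u,v,1]); return o+d*(z-o[2])/d[2]
def proj(c,P):
    _,K,o,M=c; p=(np.atleast_2d(P)-o)@M@K.T; return p[:,:2]/p[:,2:]
def crop(c,name,u0,v0,w,h,s):
    cv2.imwrite(name,cv2.resize(c[0][v0:v0+h,u0:u0+w],None,fx=s,fy=s,interpolation=cv2.INTER_CUBIC))
E
python3 - <<'E'
from h import *
t=cam("top");s=cam("side")
crop(t,"pics/t1.png",220,140,125,90,6)
crop(s,"pics/s1.png",205,110,110,100,6)
print(onz(t,283,190,.05),t[3],s[3])
E
```

```text
[ 0.52556938 -0.08057251  0.05      ] [[-0.02867452 -0.98829925  0.14980773]
 [-0.99940946  0.03118439  0.01443136]
 [-0.01893416 -0.14930545 -0.98860982]] [[-0.9606351  -0.22255859  0.16627652]
 [-0.27770372  0.75246403 -0.59722569]
 [ 0.00780061 -0.61989157 -0.78464871]]
```

View pics/t1.png

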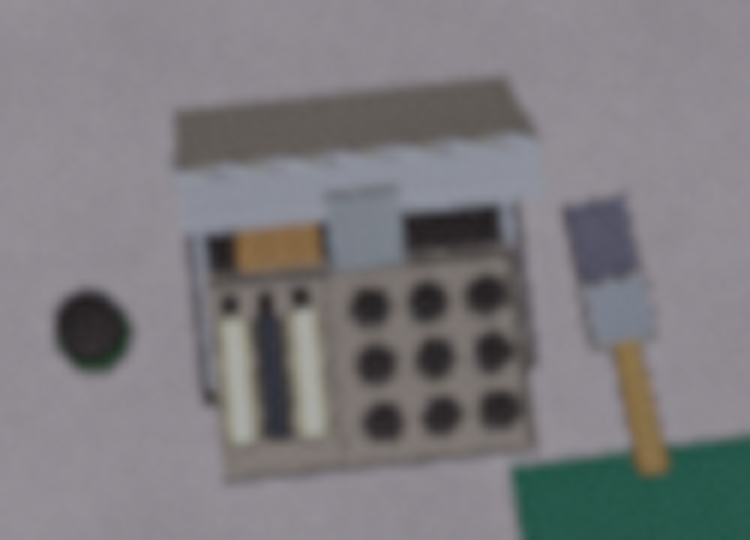

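View pics/s1.png

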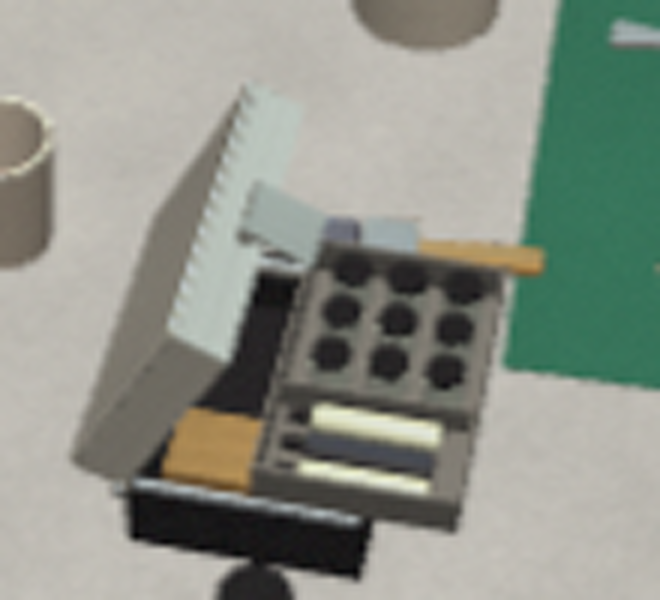

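The crops show the lid half open, with outer-edge corners in the side crop at (245,85) and (175,325). The tray's front bottom corners in the top crop are at (226,485) and (537,450). I'll fit one model to all of these points.

```bash
cat > fit.py <<'E'
from h import *
from scipy.optimize import least_squares
def pts(p):
    x,y,w,d,q=p; c,s=np.cos(q),np.sin(q)
    f=lambda a,sg:(a[0],a[1]*sg,a[2])
    of=[.07-.14*c+.036*s,.1,.05+.14*s+.036*c]; rim=[.07-.14*c,.1,.05+.14*s]; ho=[.07+.036*s,.1,.05+.036*c]
    tb=[-.06-d,.092,.05]; cf=[-.07,.1,0]; tt=[-.06-d,.092,.078]
    L=dict(ofL=f(of,1),ofR=f(of,-1),rL=f(rim,1),rR=f(rim,-1),hL=f(ho,1),hR=f(ho,-1),tbL=f(tb,1),tbR=f(tb,-1),cfL=f(cf,1),ttR=f(tt,-1))
    M=R.from_euler("z",w).as_matrix()
    return {k:M@np.array(v)+[x,y,0] for k,v in L.items()}
if __name__=="__main__":
    t=cam("top");s=cam("side")
    T=dict(ofL=(178,172),ofR=(535,136),rL=(182,235),rR=(543,195),hL=(175,110),hR=(505,80),tbL=(226,485),tbR=(537,450))
    S=dict(ofL=(175,325),ofR=(247,85),rL=(225,362),rR=(302,105),hL=(75,460),hR=(155,215),tbL=(455,532),cfL=(358,578),ttR=(507,273))
    obs=[(t,k,np.array(v)/6+[220-.4,140-.4]) for k,v in T.items()]+[(s,k,np.array(v)/6+[205-.4,110-.4]) for k,v in S.items()]
    def res(p):
        P=pts(p); return np.concatenate([proj(c,P[k])[0]-v for c,k,v in obs])
    r=least_squares(res,[.56,-.08,.1,.05,1.],loss="soft_l1")
    print(r.x); print([(k,e.round(1).tolist()) for (_,k,_),e in zip(obs,res(r.x).reshape(-1,2))])
    for k,v in pts(r.x).items(): print(k,v.round(4))
E
python3 fit.py
```

```text
[ 0.54631729 -0.06693275  0.07441352  0.060136    1.11400806]
[('ofL', [-0.8, 0.4]), ('ofR', [0.7, -0.1]), ('rL', [-0.3, 0.4]), ('rR', [0.1, 0.7]), ('hL', [-0.6, 0.6]), ('hR', [-0.0, -0.2]), ('tbL', [-0.4, 0.0]), ('tbR', [-0.5, 0.4]), ('ofL', [-1.8, 0.3]), ('ofR', [0.2, -1.9]), ('rL', [0.2, -0.8]), ('rR', [0.1, -0.4]), ('hL', [-1.4, -0.2]), ('hR', [-0.4, -0.3]), ('tbL', [0.0, -0.2]), ('cfL', [0.6, 0.0]), ('ttR', [-0.2, -1.5])]
ofL [0.5793 0.0358 0.1915]
ofR [ 0.5942 -0.1636  0.1915]
rL [0.5471 0.0334 0.1756]
rR [ 0.562  -0.166   0.1756]
hL [0.6409 0.0404 0.0659]
hR [ 0.6558 -0.159   0.0659]
tbL [0.4197 0.0159 0.05  ]
tbR [ 0.4334 -0.1676  0.05  ]
cfL [0.4691 0.0276 0.    ]
ttR [ 0.4334 -0.1676  0.078 ]
```

carry_out(
  plan=[
    [[5,-8,0,0,0,0.0925,0],[10,-16,0,0,0,0.0925,0],[18,-28,0,0,0,0,0],[18,-28,0,0,0,0,0],[18,-28,0,0,0,0,0],[18,-28,0,0,0,0,0],[18,-28,0,0,0,0,0],[18,-28,0,0,0,0,0],[18,-28,0,0,0,0,0],[18,-28,0,0,0,0,0],[18,-28,0,0,0,0,0],[18,-28,0,0,0,0,0],[18,-28,0,0,0,0,0],[18,-28,0,0,0,0,0],[18,-28,0,0,0,0,0],[14,-22,0,0,0.0,0,0],[8,-10,0,0,0,0,0],[0,0,0,0,0.08,0,0],[0,0,0,0,0.08,0,0],[0,0,0,0,0.04,0,0]],
  ],
)

```text
time_s: 1.97
ee_pos: [0.3767, -0.091, 0.2054]
eef_rot: [3.141, -0.204, 0.075]
force: [-0.4, -0.6, 0.4]
grip_width: 0.001
grip_force: 0.0
```

carry_out(
  plan=[
    [[-2.5,-1.6,20.2,0,0,0,0],[-2.5,-1.6,20.2,0,0,0,0],[-2.5,-1.6,20.2,0,0,0,0],[-2.5,-1.6,20.2,0,0,0,0],[-2.5,-1.6,20.2,0,0,0,0],[-2.5,-1.6,20.2,0,0,0,0],[-2.5,-1.6,20.2,0,0,0,0],[0,0,0,0,0,0,0],[0,0,0,0,0,0,0]],
  ],
)

```text
time_s: 2.72
ee_pos: [0.3866, -0.0793, 0.0633]
eef_rot: [-3.141, -0.198, 0.074]
force: [0.1, -0.0, 0.6]
grip_width: 0.0007
grip_force: 0.0
```

```bash
cat > rel.py <<'E'
from h import *
o=telemetry.get_obs(); C=R.from_euler("z",.0744)
print("case-frame TCP",C.inv().apply(o["ee_pos"]-[.5463,-.0669,0]).round(4),"rot",o["eef_rot"].round(3),"F",C.inv().apply(o["force"]).round(2),"t",o["time_s"])
E
python3 rel.py; python3 -c "
from h import *
crop(cam('side'),'pics/s2.png',190,80,170,130,4)"
```

```text
case-frame TCP [-0.1601 -0.0005  0.0633] rot [-3.141 -0.198  0.074] F [ 0.06 -0.02  0.61] t 2.7167
```

View pics/s2.png

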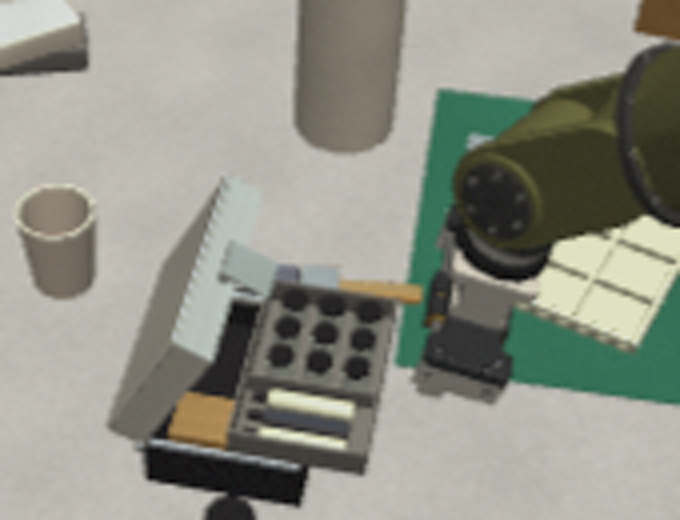

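The fingers hang in front of the tray with nothing in the way, so I'll push it home.

carry_out(
  plan=[
    [[7.84,0,1.59,0,0,0,0],[7.84,0,1.59,0,0,0,0],[7.84,0,1.59,0,0,0,0],[4,0,0.8,0,0,0,0],[4,0,0.8,0,0,0,0],[7.84,0,1.59,0,0,0,0],[7.84,0,1.59,0,0,0,0],[7.84,0,1.59,0,0,0,0],[7.84,0,1.59,0,0,0,0],[7.84,0,1.59,0,0,0,0],[4,0,0.8,0,0,0,0],[2,0,0.4,0,0,0,0],[0,0,0,0,0,0,0]],
  ],
)

```text
time_s: 3.85
ee_pos: [0.4654, -0.0736, 0.0634]
eef_rot: [3.142, -0.2, 0.074]
force: [0.2, -0.6, 0.4]
grip_width: 0.0003
grip_force: 0.0
```

```bash
python3 rel.py
```

```text
case-frame TCP [-0.0812 -0.0007  0.0634] rot [ 3.142 -0.2    0.074] F [ 0.17 -0.6   0.41] t 3.85
```

carry_out(
  plan=[
    [[3,0,0.6,0,0,0,0],[3,0,0.6,0,0,0,0],[2,0,0.4,0,0,0,0],[1,0,0.2,0,0,0,0],[1,0,0.2,0,0,0,0],[1,0,0.2,0,0,0,0]],
  ],
)

```text
time_s: 4.35
ee_pos: [0.4762, -0.0729, 0.0634]
eef_rot: [-3.142, -0.2, 0.074]
force: [-2.1, 0.6, -0.0]
grip_width: 0.0008
grip_force: 1.0
```

```bash
python3 rel.py;  python3 -c "
from h import *
crop(cam('side'),'pics/s3.png',190,80,170,130,4)"
```

```text
case-frame TCP [-0.0704 -0.0007  0.0634] rot [-3.142 -0.2    0.074] F [-2.05  0.77 -0.01] t 4.35
```

View pics/s3.png

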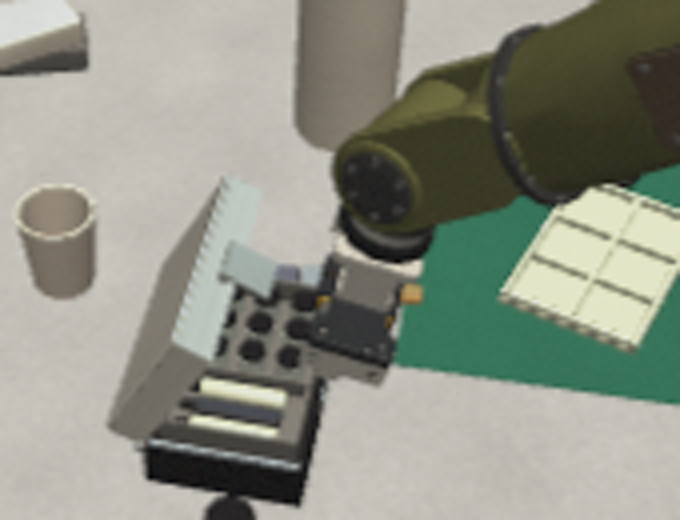

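The tray is almost home and the gripper is clear of the lid. I'll push on slowly until it meets the stop.

carry_out(
  plan=[
    [[1,0,0.2,0,0,0,0],[1,0,0.2,0,0,0,0],[1,0,0.2,0,0,0,0],[0,0,0,0,0,0,0]],
  ],
)

```text
time_s: 4.73
ee_pos: [0.4789, -0.0726, 0.0633]
eef_rot: [-3.141, -0.199, 0.074]
force: [-5.2, -1.0, 1.3]
grip_width: 0.0006
grip_force: 2.8
```

```bash
python3 rel.py
```

```text
case-frame TCP [-0.0676 -0.0007  0.0633] rot [-3.141 -0.199  0.074] F [-5.31 -0.63  1.29] t 4.7333
```

carry_out(
  plan=[
    [[1,0,0.2,0,0,0,0],[1,0,0.2,0,0,0,0],[0,0,0,0,0,0,0]],
  ],
)

```text
time_s: 4.98
ee_pos: [0.4794, -0.0725, 0.0631]
eef_rot: [-3.141, -0.195, 0.074]
force: [-20.8, -3.0, 12.9]
grip_width: 0.0006
grip_force: 10.6
```

The tray is at its stop. TCP case x is -0.067, as expected, and the force rose sharply. Next I'll back off, rise, straighten the tool and go over the lid.

carry_out(
  plan=[
    [[-8,0,-1.6,0,0,0,0],[-14,0,-2.8,0,0,0,0],[-14,0,-2.8,0,0,0,0],[-14,0,-2.8,0,0,0,0],[6,0,-29.4,0,0,0,0],[6,0,-29.4,0,0,0,0],[6,0,-29.4,0,0,0,0],[6,0,-29.4,0,0,0,0],[6,0,-29.4,0,0,0,0],[6,0,-29.4,0,0,0,0],[6,0,-29.4,0,0,0,0],[6,0,-29.4,0,0,0,0],[0,0,0,0,-0.1,0,0],[0,0,0,0,-0.1,0,0],[0,0,0,0,0,0,0]],
  ],
)

```text
time_s: 6.23
ee_pos: [0.4318, -0.0762, 0.3034]
eef_rot: [3.141, 0.004, 0.074]
force: [-0.1, 0.1, -0.7]
grip_width: 0.0005
grip_force: 0.0
```

```bash
python3 rel.py
```

```text
case-frame TCP [-0.1149 -0.0008  0.3034] rot [3.141 0.004 0.074] F [-0.09  0.16 -0.67] t 6.2333
```

carry_out(
  plan=[
    [[15,0,0,0,0,0,0],[30,0,0,0,0,0,0],[30,0,0,0,0,0,0],[30,0,0,0,0,0,0],[30,0,0,0,0,0,0],[30,0,0,0,0,0,0],[20,0,0,0,0,0,0],[10,0,0,0,0,0,0],[0,0,15,0,0,0,0],[0,0,25,0,0,0,0],[0,0,25,0,0,0,0],[0,0,25,0,0,0,0],[0,0,15,0,0,0,0],[0,0,10,0,0,0,0],[0,0,0,0,0,0,0]],
  ],
)

```text
time_s: 7.48
ee_pos: [0.6246, -0.0618, 0.1865]
eef_rot: [-3.141, 0.001, 0.074]
force: [0.9, 0.7, -1.0]
grip_width: 0.0006
grip_force: 0.0
```

```bash
python3 rel.py;  python3 -c "
from h import *
crop(cam('side'),'pics/s4.png',190,80,170,130,4)"
```

```text
case-frame TCP [ 0.0785 -0.0007  0.1865] rot [-3.141e+00  1.000e-03  7.400e-02] F [ 0.97  0.67 -0.97] t 7.4833
```

View pics/s4.png

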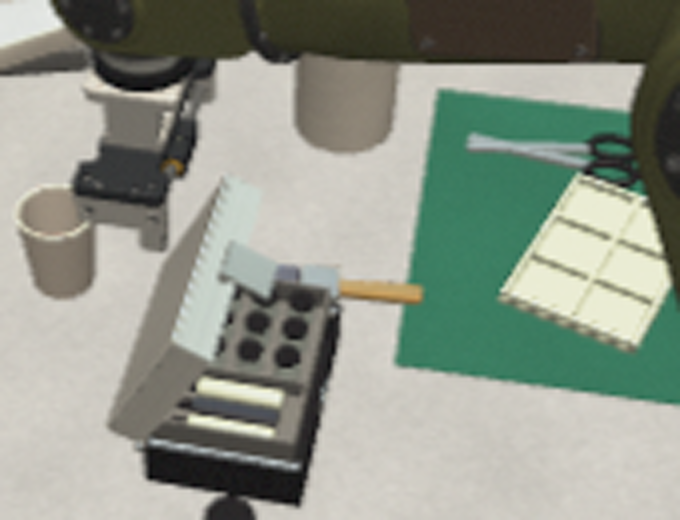

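```bash
python3 - <<'E'
import numpy as np
prev=None
for q in list(np.arange(1.2,-.01,-.075))+[0.]:
    c,s=np.cos(q),np.sin(q); r=.137-.012*q/1.2
    p=1e3*np.array([.07-r*c+.036*s+.008,.05+r*s+.036*c])
    print(round(q,3),p.round(1),None if prev is None else (p-prev).round(1)); prev=p
E
```

```text
1.2 [ 66.3 179.5] None
1.125 [ 56.3 179. ] [-10.   -0.6]
1.05 [ 46.3 177.6] [-10.   -1.3]
0.975 [ 36.4 175.5] [-9.9 -2.1]
0.9 [ 26.6 172.6] [-9.8 -2.9]
0.825 [ 17.1 169. ] [-9.6 -3.6]
0.75 [  7.8 164.6] [-9.3 -4.4]
0.675 [ -1.2 159.5] [-9.  -5.1]
0.6 [ -9.8 153.7] [-8.6 -5.8]
0.525 [-18.  147.2] [-8.2 -6.5]
0.45 [-25.7 140. ] [-7.7 -7.1]
0.375 [-32.8 132.3] [-7.2 -7.7]
0.3 [-39.4 124. ] [-6.6 -8.3]
0.225 [-45.3 115.2] [-5.9 -8.8]
0.15 [-50.6 105.8] [-5.3 -9.3]
0.075 [-55.2  96.1] [-4.6 -9.7]
0.0 [-59.  86.] [ -3.8 -10.1]
0.0 [-59.  86.] [-0. -0.]
```

The picture shows the tray home, with its front edge just behind the case's front at (330,320), and the fingertip behind the lid at (150,245). I'll swing the lid along its arc.

carry_out(
  plan=[
    [[-6,0,3.5,0,0,0,0],[-6,0,3.5,0,0,0,0],[-10,0,0.6,0,0,0,0],[-10,0,1.3,0,0,0,0],[-9.9,0,2.1,0,0,0,0],[-9.8,0,2.9,0,0,0,0],[-9.6,0,3.6,0,0,0,0],[-9.3,0,4.4,0,0,0,0],[-9,0,5.1,0,0,0,0],[-8.6,0,5.8,0,0,0,0],[0,0,0,0,0,0,0]],
  ],
)

```text
time_s: 8.45
ee_pos: [0.5359, -0.0684, 0.1555]
eef_rot: [3.142, -0.0, 0.074]
force: [0.7, -0.1, -0.2]
grip_width: 0.0002
grip_force: 0.0
```

```bash
python3 rel.py
```

```text
case-frame TCP [-0.0105 -0.0007  0.1555] rot [ 3.142 -0.     0.074] F [ 0.66 -0.18 -0.2 ] t 8.45
```

carry_out(
  plan=[
    [[-8,0,8.3,0,0,0,0],[-7.7,0,7.1,0,0,0,0],[-7.2,0,7.7,0,0,0,0],[-6.6,0,8.3,0,0,0,0],[-5.5,0,8.8,0,0,0,0],[-5,0,9.3,0,0,0,0],[0,0,0,0,0,0,0]],
  ],
)

```text
time_s: 9.03
ee_pos: [0.4962, -0.0712, 0.1047]
eef_rot: [-3.141, 0.002, 0.074]
force: [0.6, 0.9, 0.6]
grip_width: 0.0004
grip_force: 0.0
```

```bash
python3 rel.py;  python3 -c "
from h import *
crop(cam('side'),'pics/s5.png',190,80,170,130,4)"
```

```text
case-frame TCP [-0.0503 -0.0006  0.1047] rot [-3.141e+00  2.000e-03  7.400e-02] F [0.61 0.81 0.57] t 9.0333
```

View pics/s5.png

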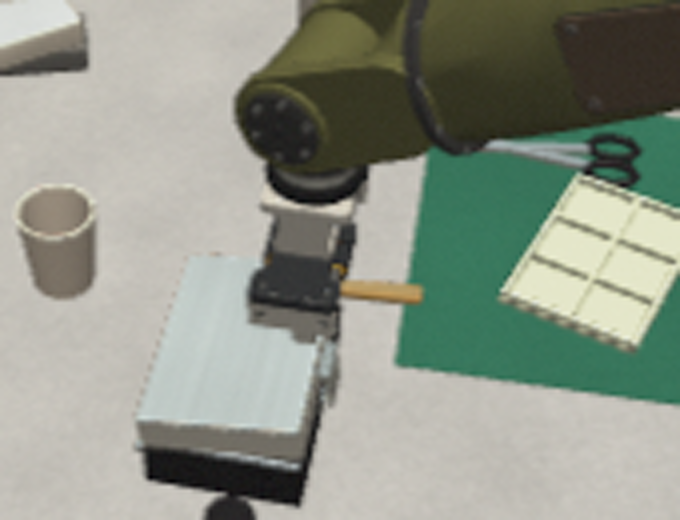

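The lid has come down and stands just open under the fingertip; the tongue shows at (330,370). Now I'll press near the front edge.

carry_out(
  plan=[
    [[-4,0,5,0,0,0,0],[-4,0,4,0,0,0,0],[-3,0,2,0,0,0,0],[0,0,2,0,0,0,0],[0,0,1.5,0,0,0,0]],
  ],
)

```text
time_s: 9.5
ee_pos: [0.4858, -0.0722, 0.0918]
eef_rot: [-3.142, 0.001, 0.074]
force: [-6.2, -0.0, 9.2]
grip_width: 0.0006
grip_force: 4.5
```

```bash
python3 rel.py
```

```text
case-frame TCP [-0.0607 -0.0008  0.0918] rot [-3.142e+00  1.000e-03  7.400e-02] F [-6.15  0.42  9.18] t 9.5
```

carry_out(
  plan=[
    [[0,0,1,0,0,0,0],[0,0,1,0,0,0,0],[0,0,1,0,0,0,0],[0,0,1,0,0,0,0],[0,0,0,0,0,0,0]],
  ],
)

```text
time_s: 9.92
ee_pos: [0.4863, -0.0721, 0.0873]
eef_rot: [-3.141, 0.0, 0.074]
force: [-0.5, -0.3, -1.0]
grip_width: 0.0001
grip_force: 0.0
```

```bash
python3 rel.py
```

```text
case-frame TCP [-0.0602 -0.0007  0.0873] rot [-3.141  0.     0.074] F [-0.49 -0.27 -0.96] t 9.9167
```

The force fell to zero, so the catch has clicked. I'll press a little further to make sure the lid is fully shut.

carry_out(
  plan=[
    [[0,0,1,0,0,0,0],[0,0,1,0,0,0,0],[0,0,0.5,0,0,0,0],[0,0,0,0,0,0,0]],
  ],
)

```text
time_s: 10.25
ee_pos: [0.4865, -0.0721, 0.086]
eef_rot: [3.141, -0.0, 0.074]
force: [-5.9, 1.6, 13.4]
grip_width: 0.0005
grip_force: 6.9
```

```bash
python3 rel.py
```

```text
case-frame TCP [-0.06   -0.0008  0.086 ] rot [ 3.141 -0.     0.074] F [-5.78  2.06 13.41] t 10.25
```

carry_out(
  plan=[
    [[0,0,0.5,0,0,0,0],[0,0,0,0,0,0,0],[0,0,-10,0,0,0,0],[0,0,-25,0,0,0,0],[0,0,-35,0,0,0,0],[0,0,-35,0,0,0,0],[-20,0,-25,0,0,0,0],[-30,0,-10,0,0,0,0],[-30,0,0,0,0,0,0],[-30,0,0,0,0,0,0],[0,0,0,0,0,0,0]],
  ],
)

```text
time_s: 11.17
ee_pos: [0.3736, -0.0802, 0.225]
eef_rot: [3.141, -0.001, 0.073]
force: [-1.6, -0.4, -0.1]
grip_width: 0.0006
grip_force: 0.0
```

```bash
python3 rel.py;  python3 -c "
from h import *
crop(cam('side'),'pics/s6.png',190,80,170,130,4)"
```

```text
case-frame TCP [-0.1732 -0.0004  0.225 ] rot [ 3.141e+00 -1.000e-03  7.300e-02] F [-1.59 -0.3  -0.05] t 11.1667
```

View pics/s6.png

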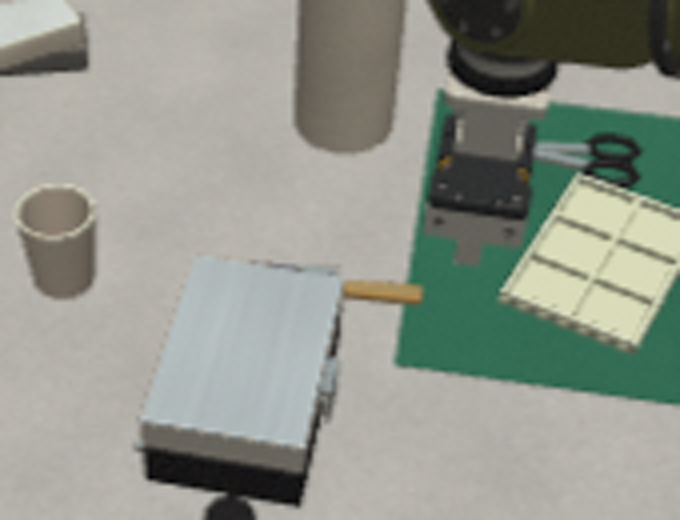

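The lid looks shut and level with the robot clear. I'll check the front-left corner at (305,447) against the model before handing in.

```bash
python3 - <<'E'
from fit import *
s=cam("side")
for q in(0,.02,.05,.08):
    P=pts([.5463,-.0669,.0744,0,q]); print(q,[(k,((proj(s,P[k])[0]-[190,80]+.5)*4).round(0)) for k in("ofL","ofR","hL","rL")])
E
```

```text
0 [('ofL', array([305., 446.])), ('ofR', array([345., 276.])), ('hL', array([140., 418.])), ('rL', array([304., 472.]))]
0.02 [('ofL', array([304., 443.])), ('ofR', array([344., 273.])), ('hL', array([140., 417.])), ('rL', array([304., 470.]))]
0.05 [('ofL', array([303., 440.])), ('ofR', array([343., 270.])), ('hL', array([138., 417.])), ('rL', array([304., 467.]))]
0.08 [('ofL', array([302., 437.])), ('ofR', array([342., 266.])), ('hL', array([137., 417.])), ('rL', array([304., 464.]))]
```

The corner matches a fully shut lid (0 rad).

```bash
python3 -c "
from station import ctrl
print(ctrl.hand_in())"
```

```text
the job is handed in; nothing more can be done
None
```

The tray is home against its stop, and the lid is shut with the catch clicked and matches 0 rad in the last picture. The job was handed in at about 11 s, with the arm clear and nothing else on the bench touched.

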